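Recharge the bench dryer with stoppers and close it up

TASK

The cork stoppers have to be kept dry: lay the fresh desiccant cartridge in the open drawer of the bench dryer and push the drawer fully shut, and put every cork stopper that is on the bench into the dryer's jar. Then put the lid on with its key fully home in the notch of the jar's rim, flush all round (turn the lid on the rim until the key drops in), and swing the clamp down onto the lid. Do not knock over the white glass jar of frit.

Things in the scene. Friction and masses are not known exactly. Their poses are not given: they have to be found in the camera images.
- dryer: bench dryer, fixed, place and yaw vary: grey metal foot 190 (x) x 186 (y) x 52 mm high with a drawer that comes out to its +y, a glass jar on the middle of the foot, a forked clamp on a bracket at its back. Origin: centre of its underside; x runs from the front (humidity gauge, nearest the robot) to the clamp at the back; z up
- jar_mouth (a point): on the jar's axis at rim height, 140 mm above the bench; axes as the dryer's. Mouth radius 62 mm; flat metal rim to radius 75.5 mm. One notch cuts through the rim from inside to outside: 16 mm wide, 13 mm deep. It lies towards the front: bearing from the axis -x of the dryer, up to 0.5 rad to either side, differs each time and is not reported (look, or turn the lid)
- jar_floor (a point): on the jar's axis on its perforated metal floor, 58 mm above the bench, 82 mm below the rim; axes as the dryer's. The jar is 124 mm wide inside
- drawer (a joint): how far the drawer is out to the dryer's +y, m: 0 shut, 0.11 fully out; starts at 0.095 to 0.11. Slides with about 1.5 N of friction and stays where it is left
- drawer_tray (a point): centre of the drawer's tray floor, 9 mm above the bench; moves with the drawer; axes as the dryer's. The tray measures 158 mm (x) by 108 mm (y) inside; its walls stand 23 mm above the floor (the front 36 mm). Things up to 36 mm high pass under the foot's top
- drawer_pull (a point): middle of the drawer's handle: a 12 mm round bar, 100 mm long along the dryer's x, its axis 29 mm outside (+y of) the drawer front and 28 mm above the bench; moves with the drawer
- clamp (a joint): angle of the clamp fork about its hinge (parallel to the dryer's y), rad: 0 when its two rubber pads rest on the seated lid, pi/2 upright, starts leaning back at 1.62 to 1.75; stops at -0.04 and 1.95. Friction hinge: stays where it is left, takes about 1 to 2.5 N at the grip bar
- clamp_grip (a point): middle of the clamp's grip bar: round, black, 14 mm thick, 64 mm long along the dryer's y between the two fork arms. Clamp down, it lies 62 mm to -x of the jar's axis and 161 mm above the bench, and the arms (y = +36 and -36 mm) straddle the lid's handle
- clamp_hinge (a point): middle of the clamp's hinge, fixed: 114 mm to +x of the jar's axis, 161 mm above the bench; axes as the dryer's. The grip bar moves on a circle of 176 mm round it, up and over the jar towards -x as the joint goes to 0
- lid: loose metal lid, about 0.35 kg: flange disc 152 mm wide, 6 mm thick; below it a round spigot 119 mm wide, 16 mm deep (2.5 mm play in the jar all round). Origin: centre of the flange's underside; z up, key on its -x side. Starts standing on its spigot, origin 16 mm above the bench. Seated, the flange lies flat on the rim and the origin is at jar_mouth
- lid_key (a point): foot of the lid's key, 74.5 mm to the lid's -x of its axis and 10 mm below the flange; axes as the lid's. The steel key is 12 mm wide (8 mm at the foot) and juts out to 86 mm from the axis, 10 mm past the flange, so it shows from above. Off the notch it rides on the rim and holds that side of the lid 10 mm up
- lid_handle (a point): middle of the lid's handle, 24 mm above the flange's underside: a black bar 50 mm long along the lid's x (pointing at the key), 16 mm thick along y, its top 36 mm and its foot 12 mm above the flange's underside
- cartridge: loose desiccant cartridge, a perforated metal tin 44 (x) x 62 (y) x 22 mm high, 120 g, lying on the bench. Origin: centre of its underside; z up
- stopper_a: cork stopper, a tapered plug 28 mm across at the wide top, narrower at the foot, 26 mm tall, 14 g; may be absent. Origin: centre of its underside as it stands; z: its axis, up when it stands. One may get tipped on its side.
- stopper_b: cork stopper, a tapered plug 34 mm across at the wide top, narrower at the foot, 30 mm tall, 14 g; may be absent. Origin: centre of its underside as it stands; z: its axis, up when it stands. One may get tipped on its side.
- stopper_c: cork stopper, a tapered plug 34 mm across at the wide top, narrower at the foot, 30 mm tall, 14 g; may be absent. Origin: centre of its underside as it stands; z: its axis, up when it stands. One may get tipped on its side.
- stopper_d: cork stopper, a tapered plug 28 mm across at the wide top, narrower at the foot, 26 mm tall, 14 g; may be absent. Origin: centre of its underside as it stands; z: its axis, up when it stands. One may get tipped on its side.
- white_jar: loose white glass jar with a cream screw cap, full of frit, standing on the bench behind the work, 59 mm across, 78 mm tall; a bystander. Origin: centre of its underside; z: its axis

How it is judged (in metres and radians):
On the way, in this order (a step that is already met when the one before it is completed fails the run):
1. every cork stopper present lies in the jar below the rim (horizontal distance between each of stopper_a, stopper_b, stopper_c, stopper_d and jar_floor below 0.062 m and z of stopper_a in the frame of jar_floor between -0.006 and 0.075 m and z of stopper_b in the frame of jar_floor between -0.006 and 0.075 m and z of stopper_c in the frame of jar_floor between -0.006 and 0.075 m and z of stopper_d in the frame of jar_floor between -0.006 and 0.075 m), for 0.2 s.
2. the lid sits on the jar, centred, level and flush, its key in the notch (horizontal distance between lid and jar_mouth below 0.006 m and z of lid in the frame of jar_mouth between -0.006 and 0.0025 m and angle between lid's own z axis and vertical below 0.03 rad), for 0.2 s.
3. the clamp is down on the seated lid (all of step 2 and value of joint clamp below 0.035 rad), for 0.2 s.
At the end, for the whole second after the job is handed in: The cartridge lies in the drawer's tray and the drawer is shut to within 6 mm; every stopper present lies in the jar below the rim; the lid lies on the rim within 2.5 mm of flush, level within 0.03 rad and centred within 6 mm (its key is in the notch); the clamp joint reads under 0.035; all at rest (all of step 1 and all of step 3 and x of cartridge in the frame of drawer_tray between -0.075 and 0.075 m and y of cartridge in the frame of drawer_tray between -0.05 and 0.05 m and z of cartridge in the frame of drawer_tray between -0.005 and 0.026 m and value of joint drawer below 0.006 m and linear speed of lid below 0.02 m/s); the robot touches nothing.
It fails at once if the white jar of frit is knocked over (angle between white_jar's own z axis and vertical above 0.6 rad).
Of stopper_a, stopper_b, stopper_c, stopper_d only 2 to 4 are there at a start; the rules pass over those that are not, and their reading is None.
At some moment in a run one of stopper_a, stopper_b, stopper_c, stopper_d, cartridge may be knocked a few centimetres aside while the robot is not near it.
It also fails if it takes over 210 s, if anything falls off the work surface, if the arm or the gripper's body presses on something with over 40 N, if the wrist force passes 120 N, or if a joint passes its speed limit or range.

ROBOT

A 6-joint arm with a two-finger parallel gripper is mounted at the origin on the work surface; the furniture and walls round the work are solid. World frame = base frame: x ahead of the robot, y to its left, z up, the work surface at z = 0. Lengths are in m, angles in degrees, forces in N, time in s.
With the tool pointing down it reaches from about 0.4 to 0.825 m from the base axis. Payload 7 kg.
Tool frame: the origin (TCP) lies at the very end of the fingers, on their centre line; the grasp point (between the pads) lies 19 mm behind it; z points along the fingers, y is the line along which they close (so a half turn about z gives the same grasp; the last joint's range is limited). The gripper opens to 88 mm and grips with 3 to 60 N. Pads are 19 mm wide; open, the fingers measure 130 mm over their backs; the gripper's body (78 mm by 193 mm) begins 47 mm behind the grasp point.
Start: joints at [90.82, 20.546, 0.682, 0, -70.136, -16.507], TCP at [0.183, 0.65, 0.227] pointing down, gripper open.
Joint ranges: [-176.03, 176.03], [-82.01, 121.73], [-58.28, 71.71], [-173.87, 95.51], [-174.79, -0.11], [-173.66, 173.66]. Speed limits (degrees/s): [136.94, 136.94, 172.46, 180, 180, 180].

INTERFACE

Orientations are given as [roll, pitch, yaw] about the fixed x, y, z axes, in that order (R = Rz(yaw) Ry(pitch) Rx(roll)).
In Python, from plant import get_state, capture, close_job, regions_of gives the robot as it stands.
- The arm moves only by the tool jog_arm, never from a script. Its argument "moves" is a list of rows, each a list of 3 entries, a list of its own where there are three numbers: the shift along the tool's x, y, z in cm, then the turn about the tool's z in degrees, then the finger opening in cm, from 0 to 8.76. A call has 1 to 12 rows; each row shifts and turns the commanded pose from where the row before left it, along the tool's axes as they then stand; what a row does not reach is not made up. A row lasts 1/8 s, in which the tool goes at most 62.5 mm and 10.7 degrees, less where a joint would pass 70% of its speed; a pose out of reach is approached as far as the arm can. A call is refused whole if a number of a shift passes 6.25 or a number of a turn 10.7, either way. A call with a gripper value outside its range is refused whole. The fingers move at their own pace and stop on an object; "newtons" is the grip in N (left out, the last holds). Time passes only in rows, so rows that do not move let the fingers close. It gives the time, the measured TCP pose, the force, the opening and the grip force at its end, in the units of the state.
- get_state(): the state, without advancing time (a new reading comes with each control period).
- capture(name): name is "side" or "top" or "wrist"; returns a dict with "pixels" (384x512x3 uint8, blue, green, red), "mtx" (3x3 intrinsics, pixels), "world_from_camera" (4x4, takes a point from camera to world coordinates); the wrist camera has in their place "hand_eye" (4x4, takes a point from camera to tool coordinates, whose origin is the TCP and whose axes are the flange's). Camera axes: x right, y down, z forward; pixel columns grow to the right and rows downward; lengths in m; the calibration is good to about 2 mm. A picture is of the moment at which its call begins: read the wrist's pose just before it. There is no depth.
- close_job(): hands the job in; it is judged then, once.
Trained networks look in a picture, given as the dict that the camera call returned (one of the last four; its "shot" number tells which), for a name from the list of things; names that differ only in an ending like _2 or _b are one class to them, and where a whole thing is asked for, a point or a joint stands for the part that bears it (a point fixed in the world has none). Each returns a list of dicts, best first, with "confidence" (0 to 1); they miss things now and then, are a little off and sometimes report something else, mostly with a low value. They report only what shows in the picture. A call takes as long as a camera call.
- regions_of(picture, thing): "pixels" (384x512 bool, what is visible of it) and "pixel" ([column, row] in pixels, amid what is visible of it).
The state is a dict: "time_s": time; "joints": joint angles; "qd": joint speeds; "joint_torque": joint torques, N m; "tcp_pos": TCP position; "eef_rot": TCP orientation; "contact_force": force on the tool from outside, world axes, zero at the start; "moment": the same for the moment, N m; "gripper_width": finger opening in m; "gripper_force": force on a finger pad.
Only numpy, scipy, OpenCV 4.12 (cv2) and the standard library are available. Lean on these libraries where they do the work, as an engineer would, in place of code of your own. Each camera call takes 0.05 s, during which the arm holds its last target. There are 200 camera calls.

## Working session

There is one attempt and no reset: what is moved stays moved. The work goes in short steps, Python scripts to look and compute and a tool call to move; the robot and the scene stay as the last step left them, time stands still between calls to the robot, and variables do not carry over. Pictures are saved under pics/ and viewed, at most 14 in all, crops included, and the job is handed in when it is done.

Besides the shell and the picture viewer there is one more tool, called after "Emit:" by a JSON object that holds its "api" and its "payload", one argument or row to a line. jog_arm: Moves the arm, as the interface text tells. Its arguments: {"type":"object","properties":{"moves":{"type":"array"},"newtons":{"type":"number"}},"required":["moves"]}

```bash
ls; mkdir -p pics; cat > h.py <<'E'
import numpy as np, cv2
from plant import get_state, capture, close_job, regions_of
from scipy.spatial.transform import Rotation as R
def T_tool(s):
    T=np.eye(4);T[:3,:3]=R.from_euler('xyz',s['eef_rot'],degrees=True).as_matrix();T[:3,3]=s['tcp_pos'];return T
def cam(name):
    s=get_state();p=capture(name)
    p['W']=p['world_from_camera'] if 'world_from_camera' in p else T_tool(s)@p['hand_eye']
    p['W']=np.array(p['W']);return p
def ray(p,px,z):
    px=np.atleast_2d(np.array(px,float))
    d=np.c_[px,np.ones(len(px))]@np.linalg.inv(p['mtx']).T@p['W'][:3,:3].T
    o=p['W'][:3,3];return o+d*((z-o[2])/d[:,2])[:,None]
def proj(p,X):
    X=np.atleast_2d(X);c=(X-p['W'][:3,3])@p['W'][:3,:3];u=c@np.array(p['mtx']).T;return u[:,:2]/u[:,2:]
E
python3 - <<'E'
from h import *
s=get_state();print(s)
for n in ['top','side','wrist']:
    p=cam(n);cv2.imwrite(f'pics/{n}0.png',p['pixels']);print(n,p['W'].round(3).tolist(),np.array(p['mtx']).round(1).tolist())
    for t in ['dryer','drawer','lid','lid_key','cartridge','stopper_a','stopper_b','white_jar','clamp_grip']:
        for r in regions_of(p,t)[:5]:
            print(t,round(r['confidence'],2),np.round(r['pixel'],1),r['pixels'].sum(),ray(p,[r['pixel']],0.02).round(3)[0])
E
```

```text
pics
{'time_s': 0.0, 'joints': array([ 9.08222223e+01,  2.05916136e+01,  6.32809907e-01, -2.05744885e-02,
       -7.01356680e+01, -1.65076369e+01]), 'qd': array([-0.00061847,  0.02325584,  0.12087034, -0.01115545, -0.03884276,
       -0.0721678 ]), 'joint_torque': array([-6.90718957e-05, -5.82713342e+01,  2.93061268e+01,  6.99731871e+00,
        6.87642954e-03, -1.63073105e-04]), 'tcp_pos': array([0.18237252, 0.64937798, 0.22561192]), 'eef_rot': array([ 1.79903926e+02, -8.30216375e-03, -1.56924147e+01]), 'contact_force': array([-0.0426878 ,  0.38829406,  0.21442388]), 'moment': array([ 0.01141651, -0.01327299, -0.03623746]), 'gripper_force': 0.0, 'gripper_width': 0.08738456485490982}
top [[0.027, -0.997, 0.075, 0.415], [-1.0, -0.026, 0.015, 0.069], [-0.013, -0.076, -0.997, 1.252], [0.0, 0.0, 0.0, 1.0]] [[382.5, 0.0, 252.8], [0.0, 382.5, 190.6], [0.0, 0.0, 1.0]]
dryer 0.8 [313.5 190.6] 4626 [ 0.513 -0.108  0.02 ]
drawer 0.68 [288.1 196.4] 2065 [ 0.493 -0.027  0.02 ]
lid 0.89 [171.5 192.1] 1739 [0.497 0.351 0.02 ]
lid_key 0.76 [171.5 189.2] 1721 [0.506 0.351 0.02 ]
cartridge 0.67 [204.
[... 557 characters left out ...]
9 [248.4 174.5] 3334 [ 0.513 -0.127  0.02 ]
drawer 0.94 [253.4 196.5] 1481 [ 0.487 -0.009  0.02 ]
lid 0.64 [239.6 287.2] 2243 [0.497 0.35  0.02 ]
lid_key 0.58 [239.5 286.1] 2167 [0.498 0.347 0.02 ]
lid_key 0.2 [225. 108.] 351 [ 0.664 -0.622  0.02 ]
cartridge 0.9 [285.  257.7] 290 [0.379 0.244 0.02 ]
stopper_a 0.63 [251.5 236.3] 82 [0.479 0.17  0.02 ]
stopper_b 0.63 [251.5 236.3] 82 [0.479 0.17  0.02 ]
white_jar 0.67 [210.9 185.2] 399 [ 0.64  -0.058  0.02 ]
clamp_grip 0.66 [225.7 105.1] 392 [ 0.665 -0.651  0.02 ]
wrist [[-0.27, -0.916, -0.296, 0.264], [-0.963, 0.257, 0.083, 0.627], [0.001, 0.308, -0.952, 0.385], [0.0, 0.0, 0.0, 1.0]] [[270.0, 0.0, 256.4], [0.0, 270.0, 192.2], [0.0, 0.0, 1.0]]
```

```bash
python3 - <<'E'
import cv2,numpy as np
a=cv2.imread('pics/top0.png')[110:270,120:420];b=cv2.imread('pics/side0.png')[70:340,120:390]
a=cv2.resize(a,None,fx=2.6,fy=2.6,interpolation=cv2.INTER_CUBIC);cv2.imwrite('pics/a.png',a)
cv2.imwrite('pics/b.png',cv2.resize(b,None,fx=2.2,fy=2.2,interpolation=cv2.INTER_CUBIC));print(a.shape)
E
```

```text
(416, 780, 3)
```

View pics/a.png

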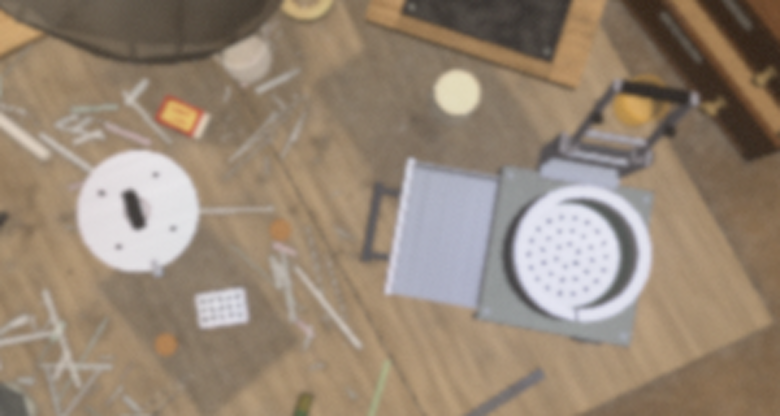

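View pics/b.png

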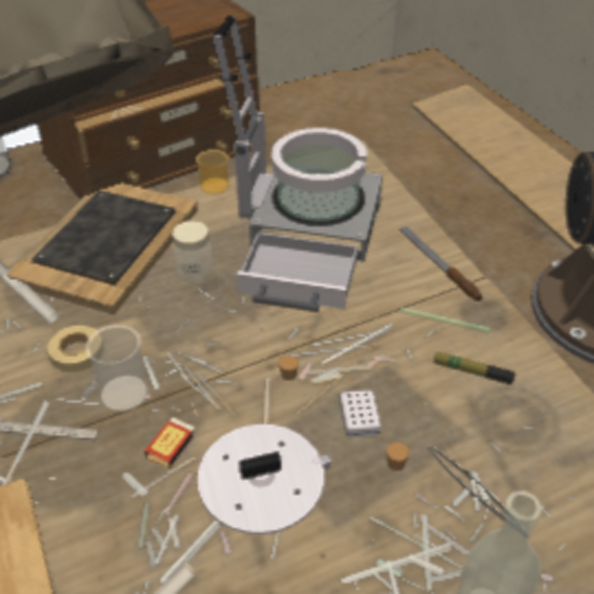

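Top crop: two orange stoppers at about (281,231) and (166,344), which is full-picture (228,199) and (184,242). The cartridge is at (221,308), the lid with its key at (156,268), the open drawer on the left of the dryer, the notch near (577,315), and the clamp leaning back at top right. Side crop: the same two stoppers at (289,366) and (397,456), and the white jar behind the drawer.

```bash
python3 - <<'E'
from h import *
p=cam('top');q=cam('side');im=p['pixels']
c=lambda l:[(x/2.6+120,y/2.6+110) for x,y in l]
F=ray(p,c([(480,316),(503,168),(652,190),(630,345)]),0.052);print('foot',F.round(3).tolist(),F.mean(0).round(3))
for a,b in [(0,1),(3,2)]: d=F[b]-F[a];print('yaw',np.degrees(np.arctan2(d[1],d[0])),np.linalg.norm(d))
for a,b in [(3,0),(2,1)]: d=F[b]-F[a];print('yaw',np.degrees(np.arctan2(d[1],d[0]))-90,np.linalg.norm(d))
print('rim',ray(p,c([(583,253)]),0.14)[0].round(3),'notch',ray(p,c([(577,314)]),0.14)[0].round(3))
print('stop',ray(p,c([(281,231),(166,344)]),0.028).round(3).tolist())
print('stop side',ray(q,[(289/2.2+120,366/2.2+70),(397/2.2+120,456/2.2+70)],0.015).round(3).tolist())
g=regions_of(p,'cartridge')[0]['pixels'].astype(np.uint8)
r=cv2.minAreaRect(np.argwhere(g)[:,::-1].astype(np.float32));B=ray(p,cv2.boxPoints(r),0.022);print('cart',B.round(3).tolist(),B.mean(0).round(3))
g=regions_of(p,'lid')[0]['pixels'].astype(np.uint8);cs=max(cv2.findContours(g,0,2)[0],key=cv2.contourArea);h=cs[:,0]
W=ray(p,h,0.022);(cx,cy),rr=cv2.minEnclosingCircle(W[:,:2].astype(np.float32));print('lid',cx,cy,rr)
print('lid key',ray(p,c([(156,268)]),0.012)[0].round(3),'handle',ray(p,c([(126,192),(143,227)]),0.052).round(3).tolist())
E
```

```text
foot [[0.382, -0.078, 0.052], [0.561, -0.103, 0.052], [0.539, -0.282, 0.052], [0.353, -0.257, 0.052]] [ 0.459 -0.18   0.052]
yaw -7.893851149095476 0.18085312592918878
yaw -7.775325198493893 0.18825410031378215
yaw -9.360938671053646 0.18165758367121504
yaw -7.024516171932419 0.1812294610304034
rim [ 0.458 -0.18   0.14 ] notch [ 0.39  -0.174  0.14 ]
stop [[0.479, 0.166, 0.028], [0.337, 0.303, 0.028]]
stop side [[0.48, 0.166, 0.015], [0.337, 0.304, 0.015]]
cart [[0.398, 0.272, 0.022], [0.41, 0.211, 0.022], [0.371, 0.203, 0.022], [0.36, 0.264, 0.022]] [0.385 0.238 0.022]
lid 0.49905553460121155 0.3466408848762512 0.07732434570789337
lid key [0.43  0.322 0.012] handle [[0.52, 0.354, 0.052], [0.478, 0.332, 0.052]]
```

Emit:
{"api": "jog_arm", "payload": {
  "moves": [
    [[5, 0, 0], 0, 8.7],
    [[5, 4, 0], 0, 8.7],
    [[5, 5, -1], 0, 8.7],
    [[5, 5, -2], 0, 8.7],
    [[3, 5, -2], 0, 8.7],
    [[0, 5, 0], 0, 8.7],
    [[0, 4, 0], 0, 8.7],
    [[0, 0, 0], 0, 8.7],
    [[0, 0, 0], 0, 8.7]
  ]
}}

```text
time_s: 2.82
tcp_pos: [0.3181, 0.3367, 0.2728]
eef_rot: [-179.9, -0.0, -15.7]
contact_force: [0.2, 0.9, -0.3]
gripper_width: 0.0869
gripper_force: 0.0
```

```bash
cat >> h.py <<'E'
def corks(p,z=0.015):
    hsv=cv2.cvtColor(p['pixels'],cv2.COLOR_BGR2HSV)
    m=cv2.inRange(hsv,(5,120,90),(18,255,255));n,l,st,ce=cv2.connectedComponentsWithStats(m)
    for i in range(1,n):
        if st[i,4]>12: print('cork',ce[i].round(1),st[i,2:],ray(p,[ce[i]],z)[0].round(3))
    return m
def tool(s,d):  # world shift -> tool axes, cm
    return (T_tool(s)[:3,:3].T@np.array(d)*100).round(2)
E
python3 - <<'E'
from h import *
for n in ['top','side','wrist']:
    p=cam(n);print(n);corks(p)
    cv2.imwrite(f'pics/{n}1.png',p['pixels'])
    for r in regions_of(p,'stopper_a')[:6]: print(round(r['confidence'],2),np.round(r['pixel'],1),r['pixels'].sum(),ray(p,[r['pixel']],0.015).round(3)[0])
a=np.hstack([cv2.imread('pics/top1.png'),cv2.imread('pics/wrist1.png')]);cv2.imwrite('pics/c.png',cv2.resize(a,(800,300),interpolation=cv2.INTER_AREA))
p=cam('top');print('tray',ray(p,[(290.4,200.4)],0.009))
E
```

```text
top
cork [436.7  83.5] [  140   146 10228] [ 0.878 -0.508  0.015]
cork [388.6 119.1] [  72   93 1003] [ 0.755 -0.351  0.015]
cork [109.9 115.7] [11  6 42] [0.745 0.567 0.015]
cork [369.4 140. ] [ 9  4 20] [ 0.684 -0.288  0.015]
cork [188.2 153.9] [ 18  15 122] [0.624 0.302 0.015]
cork [363.7 151.5] [ 16  12 133] [ 0.646 -0.27   0.015]
cork [ 11.1 199. ] [13 10 40] [0.461 0.876 0.015]
cork [ 20.1 197.8] [ 5  6 13] [0.466 0.847 0.015]
cork [227.3 198. ] [ 6  7 32] [0.483 0.17  0.015]
cork [ 31.2 209.8] [20 18 39] [0.427 0.807 0.015]
cork [ 71.9 211.7] [19 16 50] [0.425 0.674 0.015]
cork [ 13.6 211.1] [ 6  7 20] [0.422 0.865 0.015]
cork [ 38.4 234.1] [ 26  29 245] [0.349 0.778 0.015]
cork [183.3 242. ] [ 7  7 37] [0.337 0.307 0.015]
0.6 [230.5 198.7] 56 [0.481 0.159 0.015]
side
cork [205.8  73. ] [ 47  27 716] [ 0.827 -1.029  0.015]
cork [190.1 115. ] [ 68  27 379] [ 0.817 -0.555  0.015]
cork [202.3 147.1] [17  7 19] [ 0.714 -0.299  0.015]
cork [167.3 202.8] [ 6  7 15] [0.772 0.036 0.015]
cork [250.7 235.8] [ 8 10 62] [0.482 0.164 0.015]
cork [ 36.6 237.4] [ 4  7 16] [1.128 0.215 0.015]
[... 1284 characters left out ...]
ork [382.5 321.6] [13  9 38] [-0.045  0.187  0.015]
cork [370.4 322.2] [11  8 19] [-0.04   0.21   0.015]
cork [444.8 319.9] [ 8  6 15] [-0.073  0.072  0.015]
cork [454.2 322.6] [10  7 20] [-0.085  0.055  0.015]
cork [264.3 323.3] [13  5 26] [0.012 0.406 0.015]
cork [291.2 322.8] [15  6 33] [-0.001  0.356  0.015]
cork [305.8 323.2] [13  5 29] [-0.009  0.329  0.015]
cork [317.2 322.8] [ 8  6 19] [-0.014  0.308  0.015]
cork [327.8 322.2] [ 7  6 13] [-0.018  0.288  0.015]
cork [400.8 323.7] [ 7  4 13] [-0.06   0.154  0.015]
0.67 [347.4  11.3] 430 [0.481 0.165 0.015]
0.55 [268.2 145. ] 260 [0.339 0.312 0.015]
0.17 [471.7  15.7] 2739 [0.431 0.006 0.015]
tray [[ 0.48044248 -0.03518275  0.009     ]]
```

View pics/c.png

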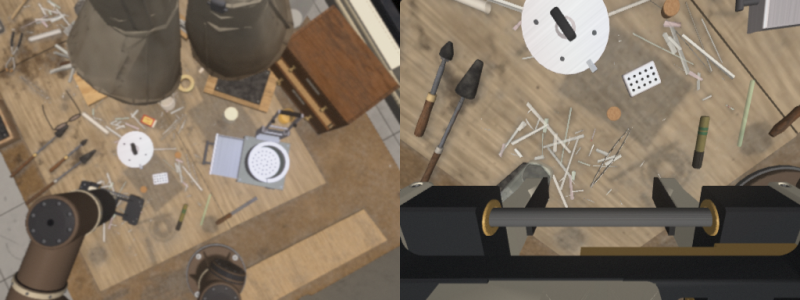

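The view shows the arm clear of the work. The two corks (wrist panel at (613,114) and (670,8)) agree in all three cameras: (0.338,0.304) and (0.480,0.166). I see no third cork.

Emit:
{"api": "jog_arm", "payload": {
  "moves": [
    [[2.8, 2.6, 3], 0, 6],
    [[0, 0, 5], 0, 6],
    [[0, 0, 5], 0, 6],
    [[0, 0, 5], 0, 6],
    [[0, 0, 3], 0, 6],
    [[0, 0, 0], 0, 6],
    [[0, 0, 0], 0, 6]
  ],
  "newtons": 12
}}

```text
time_s: 4.05
tcp_pos: [0.3383, 0.3045, 0.0633]
eef_rot: [-180.0, -0.0, -15.7]
contact_force: [-0.5, -0.2, -0.4]
gripper_width: 0.0599
gripper_force: 0.0
```

```bash
python3 - <<'E'
from h import *
s=get_state();print(s['tcp_pos'].round(4))
p=cam('wrist')
for r in regions_of(p,'stopper_a')[:4]:
    X=ray(p,[r['pixel']],0.018)[0];print(round(r['confidence'],2),np.round(r['pixel'],1),r['pixels'].sum(),X.round(3),tool(s,X-s['tcp_pos']))
cv2.imwrite('pics/d.png',p['pixels'])
E
```

```text
[0.3383 0.3045 0.0633]
0.67 [255.4 216.3] 1029 [0.337 0.305 0.018] [-0.13 -0.04  4.53]
```

View pics/d.png

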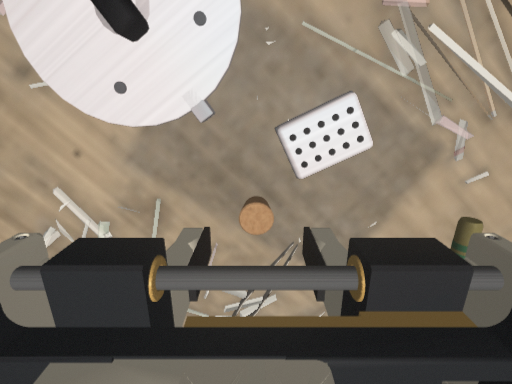

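Cork at (256,216), centred between the fingers; the cartridge (325,135) and lid key (200,108) are clear.

Emit:
{"api": "jog_arm", "payload": {
  "moves": [
    [[0, 0, 5], 0, 6],
    [[0, 0, 0.8], 0, 6],
    [[0, 0, 0], 0, 6],
    [[0, 0, 0], 0, 2],
    [[0, 0, 0], 0, 2],
    [[0, 0, 0], 0, 2],
    [[0, 0, 0], 0, 2],
    [[0, 0, -6], 0, 2],
    [[0, 0, -6], 0, 2],
    [[0, 0, -6], 0, 2],
    [[0, 0, -2], 0, 2]
  ],
  "newtons": 12
}}

```text
time_s: 5.52
tcp_pos: [0.3386, 0.3049, 0.2084]
eef_rot: [-179.6, -0.1, -15.7]
contact_force: [0.3, 1.3, -1.3]
gripper_width: 0.026
gripper_force: 12.0
```

Emit:
{"api": "jog_arm", "payload": {
  "moves": [
    [[5, 3, 0], 0, 2],
    [[5, 3.5, 0], 0, 2],
    [[5, 3.5, 0], 0, 2],
    [[4, 4.5, 0], 0, 2],
    [[3, 5, 0], 0, 2],
    [[2.6, 5, 0], 0, 2],
    [[0, 5.5, 0], 0, 2],
    [[0, 6, 0], 0, 2],
    [[0, 6, 0], 0, 2],
    [[0, 1.5, 0], 0, 2],
    [[0, 0, 0], 0, 2],
    [[0, 0, 0], 0, 2]
  ]
}}

```text
time_s: 7.02
tcp_pos: [0.4573, -0.181, 0.2043]
eef_rot: [-180.0, -0.0, -15.7]
contact_force: [0.2, -0.3, -0.1]
gripper_width: 0.0256
gripper_force: 12.0
```

```bash
python3 - <<'E'
from h import *
s=get_state();print(s['tcp_pos'].round(4),s['gripper_width'])
p=cam('wrist');cv2.imwrite('pics/e.png',p['pixels'])
print(tool(s,np.array([.4585,-.18,.11])-s['tcp_pos']))
E
```

```text
[ 0.4573 -0.181   0.2043] 0.0256499842030624
[ 0.08 -0.13  9.43]
```

View pics/e.png

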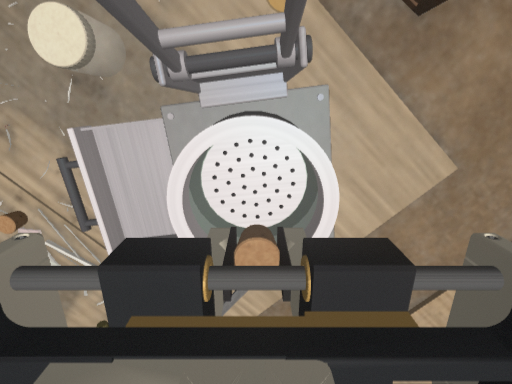

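The wrist view shows the gripper with the cork held at (256,250) over the jar; rim centred near (253,192), white jar at (60,35), clamp at the top.

Emit:
{"api": "jog_arm", "payload": {
  "moves": [
    [[0, 0, 4], 0, 2],
    [[0, 0, 3.5], 0, 2],
    [[0, 0, 0], 0, 2],
    [[0, 0, 0], 0, 4.5],
    [[0, 0, 0], 0, 4.5],
    [[0, 0, -4], 0, 4.5],
    [[0, 0, -4.5], 0, 4.5],
    [[-4, -5, 0], 0, 6],
    [[-3, -5, 0], 0, 6],
    [[0, -5, 0], 0, 6],
    [[0, 0, 0], 0, 6],
    [[0, 0, 0], 0, 6]
  ]
}}

```text
time_s: 8.57
tcp_pos: [0.4309, -0.0195, 0.2151]
eef_rot: [-180.0, -0.1, -15.6]
contact_force: [-0.3, 0.5, -0.3]
gripper_width: 0.0602
gripper_force: 0.0
```

```bash
python3 - <<'E'
from h import *
s=get_state();print(s['time_s'],s['tcp_pos'].round(4),s['contact_force'])
for n in ['top','wrist','side']:
  p=cam(n);cv2.imwrite(f'pics/f{n}.png',p['pixels'])
  for t in ['stopper_a','cartridge']:
   for r in regions_of(p,t)[:5]:
    X=ray(p,[r['pixel']],0.018)[0];print(n,t,round(r['confidence'],2),np.round(r['pixel'],1),r['pixels'].sum(),X.round(3),tool(s,X-s['tcp_pos']))
E
```

```text
8.575 [ 0.4309 -0.0195  0.2151] [-0.30785783  0.52468848 -0.25728124]
top stopper_a 0.39 [229.1 197.4] 59 [0.484 0.164 0.018] [  0.2  -19.07  19.73]
wrist stopper_a 0.95 [402.3 136.8] 682 [ 0.423 -0.215  0.018] [ 4.53 19.07 19.7 ]
wrist stopper_a 0.84 [112.9 171.1] 460 [0.483 0.165 0.018] [  0.06 -19.15  19.73]
wrist cartridge 0.81 [102.2 231.4] 302 [0.405 0.218 0.018] [ -8.88 -22.18  19.72]
side stopper_a 0.53 [250.2 235.4] 96 [0.484 0.165 0.018] [  0.1  -19.2   19.73]
side cartridge 0.66 [285.1 259.9] 352 [0.378 0.251 0.018] [-12.35 -24.59  19.72]
```

View pics/fwrist.png

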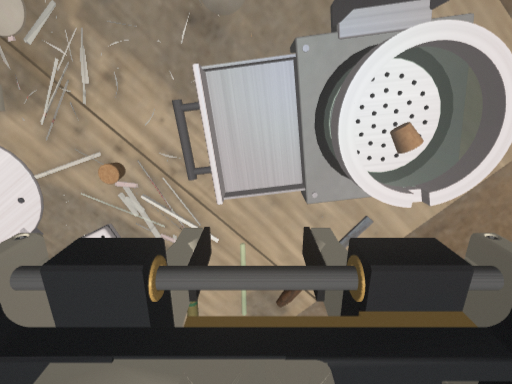

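The cork lies in the jar at (405,137). The notch shows at (418,196), the second cork at (110,173), and the drawer tray at (255,125).

Emit:
{"api": "jog_arm", "payload": {
  "moves": [
    [[0, -5, 0], 0, 6],
    [[0, -5, 2], 0, 6],
    [[0, -5, 3], 0, 6],
    [[0, -4, 4], 0, 6],
    [[0, 0, 4], 0, 6],
    [[0, 0, 2], 0, 6],
    [[0, 0, 0], 0, 6],
    [[0, 0, 0], 0, 6]
  ]
}}

```text
time_s: 10.02
tcp_pos: [0.4828, 0.1634, 0.0652]
eef_rot: [-180.0, -0.0, -15.7]
contact_force: [0.1, 0.8, 0.4]
gripper_width: 0.06
gripper_force: 0.0
```

```bash
python3 - <<'E'
from h import *
s=get_state();print(s['time_s'],s['tcp_pos'].round(4))
p=cam('wrist');cv2.imwrite('pics/g.png',p['pixels'])
for t in ['stopper_a','cartridge']:
   for r in regions_of(p,t)[:5]:
    X=ray(p,[r['pixel']],0.018)[0];print(t,round(r['confidence'],2),np.round(r['pixel'],1),r['pixels'].sum(),X.round(3),tool(s,X-s['tcp_pos']))
# rim & notch from pics/fwrist.png (TCP 0.4309,-0.0195,0.2151 yaw -15.65)
q=dict(mtx=p['mtx']);q['W']=T_tool(dict(eef_rot=[180,-.1,-15.65],tcp_pos=[.4309,-.0195,.2151]))@p['hand_eye']
im=cv2.imread('pics/fwrist.png');m=(im.min(2)>185).astype(np.uint8);m[:, :325]=0;m[230:]=0
# rasterise in plane z=0.14
xs=np.arange(.36,.56,.0005);ys=np.arange(-.08,-.28,-.0005)
X,Y=np.meshgrid(xs,ys,indexing='ij');uv=proj(q,np.c_[X.ravel(),Y.ravel(),0*X.ravel()+.14]).reshape(X.shape+(2,)).astype(np.float32)
w=cv2.remap(im,uv[...,0],uv[...,1],cv2.INTER_LINEAR);w=cv2.flip(w,0) # up = +x, right=-y
cv2.imwrite('pics/rim.png',w)
E
```

```text
10.025 [0.4828 0.1634 0.0652]
stopper_a 0.68 [248.7 216.6] 992 [0.482 0.17  0.018] [-0.23 -0.59  4.72]
cartridge 0.78 [215.9 307.7] 1098 [0.403 0.224 0.018] [-9.37 -3.71  4.71]
```

View pics/rim.png

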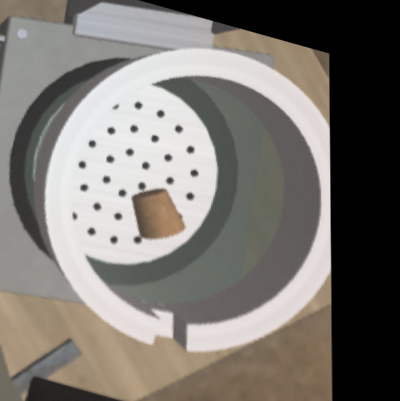

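The rectified rim picture (0.5 mm/px) puts the rim centre near (198,200), i.e. world (0.4595,-0.179), and the notch at (172,347), i.e. bearing about 170° world. Next, the second cork.

Emit:
{"api": "jog_arm", "payload": {
  "moves": [
    [[-0.1, -0.4, 3], 0, 6],
    [[0, 0, 3], 0, 6],
    [[0, 0, 0], 0, 6],
    [[0, 0, 0], 0, 2],
    [[0, 0, 0], 0, 2],
    [[0, 0, 0], 0, 2],
    [[0, 0, 0], 0, 2],
    [[0, 0, -6], 0, 2],
    [[0, 0, -6], 0, 2],
    [[0, 0, -4], 0, 2],
    [[0, 5, 0], 0, 2],
    [[0, 5, 0], 0, 2]
  ]
}}

```text
time_s: 11.68
tcp_pos: [0.4548, 0.0703, 0.165]
eef_rot: [-179.9, -0.0, -15.6]
contact_force: [0.2, -0.8, 0.4]
gripper_width: 0.0264
gripper_force: 12.0
```

Emit:
{"api": "jog_arm", "payload": {
  "moves": [
    [[0, 5.5, 0], 0, 2],
    [[0, 5.5, 0], 0, 2],
    [[1, 5.5, 0], 0, 2],
    [[2, 4, 0], 0, 2],
    [[3.5, 3, 0], 0, 2],
    [[0, 0, 0], 0, 2],
    [[0, 0, 0], 0, 2]
  ]
}}

```text
time_s: 12.55
tcp_pos: [0.4537, -0.1729, 0.164]
eef_rot: [180.0, 0.1, -15.8]
contact_force: [0.5, 0.1, -0.2]
gripper_width: 0.0262
gripper_force: 12.0
```

Emit:
{"api": "jog_arm", "payload": {
  "moves": [
    [[0, 0.8, 3], 0, 2],
    [[0, 0, 1], 0, 2],
    [[0, 0, 0], 0, 2],
    [[0, 0, 0], 0, 4.5],
    [[0, 0, 0], 0, 4.5],
    [[0, 0, -5], 0, 4.5],
    [[0, 0, -4.5], 0, 4.5],
    [[-4, -5, 0], 0, 8],
    [[-3, -5, 0], 0, 8],
    [[0, -5, 0], 0, 8],
    [[0, 0, 0], 0, 8],
    [[0, 0, 0], 0, 8]
  ]
}}

```text
time_s: 14.05
tcp_pos: [0.4258, -0.0183, 0.2196]
eef_rot: [-180.0, -0.0, -15.6]
contact_force: [-0.5, -0.1, 0.0]
gripper_width: 0.0797
gripper_force: 0.0
```

```bash
python3 - <<'E'
from h import *
s=get_state();print(s['time_s'],s['tcp_pos'].round(4),s['contact_force'].round(1))
for n in ['top','side','wrist']:
  p=cam(n);cv2.imwrite(f'pics/h{n}.png',p['pixels'])
  for t,z in [('stopper_a',.06),('cartridge',.022)]:
   for r in regions_of(p,t)[:5]:
    X=ray(p,[r['pixel']],z)[0];print(n,t,round(r['confidence'],2),np.round(r['pixel'],1),r['pixels'].sum(),X.round(3))
    if t=='cartridge':
      b=cv2.minAreaRect(np.argwhere(r['pixels'])[:,::-1].astype(np.float32));print(ray(p,cv2.boxPoints(b),0.022)[:,:2].round(3).tolist())
  if n=='wrist':
    X,Y=np.meshgrid(np.arange(.36,.56,.0005),np.arange(-.08,-.28,-.0005),indexing='ij');uv=proj(p,np.c_[X.ravel(),Y.ravel(),0*X.ravel()+.14]).reshape(X.shape+(2,)).astype(np.float32)
    w=cv2.remap(p['pixels'],uv[...,0],uv[...,1],cv2.INTER_LINEAR);cv2.imwrite('pics/rim2.png',cv2.flip(w,0))
E
```

```text
14.05 [ 0.4258 -0.0183  0.2196] [-0.5 -0.1  0. ]
top stopper_a 0.62 [355.3 211.2] 55 [ 0.45  -0.233  0.06 ]
top stopper_a 0.53 [348.5 196.8] 74 [ 0.494 -0.211  0.06 ]
side stopper_a 0.7 [252.1 191.4] 1482 [0.489 0.011 0.06 ]
side cartridge 0.82 [287.2 257.5] 302 [0.373 0.245 0.022]
[[0.413, 0.216], [0.369, 0.202], [0.358, 0.275], [0.399, 0.288]]
wrist stopper_a 0.6 [406.2  70. ] 877 [ 0.498 -0.208  0.06 ]
wrist stopper_a 0.57 [426.1 111.7] 768 [ 0.449 -0.225  0.06 ]
wrist cartridge 0.85 [101.  233.4] 504 [0.398 0.223 0.022]
[[0.427, 0.248], [0.409, 0.186], [0.385, 0.197], [0.402, 0.261]]
```

View pics/hwrist.png

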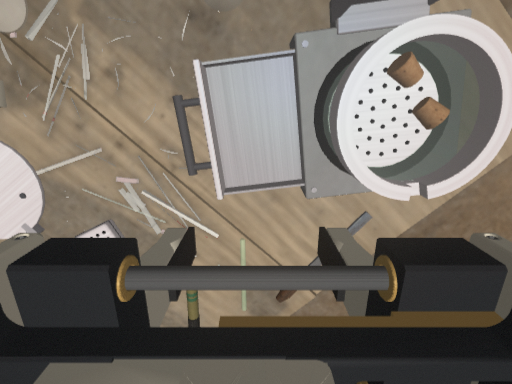

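Both corks lie in the jar at (405,70) and (430,112), and no other corks show. Next, the cartridge.

```bash
python3 - <<'E'
from h import *
s=get_state();print(s['joints'].round(1),s['eef_rot'].round(1))
p=cam('wrist');print(p['hand_eye'].round(3).tolist())
d=lambda x,y,z:np.array([.4592,-.1795,0])+R.from_euler('z',-8,degrees=True).apply([x,y,z])
# check drawer & notch px in hwrist: front wall inner top corners, pull bar ends
px=[(198,62),(220,197),(182,97),(196,173)]
for q,z in zip(px,[.045,.045,.028,.028]):
    X=ray(p,[q],z)[0];v=R.from_euler('z',8,degrees=True).apply(X-[.4592,-.1795,0]);print(q,X.round(3),'dryer',v.round(3))
E
```

```text
[ 24.2  -3.5 -29.3   0.  -64.2  50.1] [180.    0.  -15.7]
[[0.0, -0.952, -0.308, 0.085], [1.0, 0.0, 0.001, 0.0], [-0.001, -0.308, 0.952, -0.158], [0.0, 0.0, 0.0, 1.0]]
(198, 62) [0.569 0.008 0.045] dryer [0.083 0.201 0.045]
(220, 197) [0.411 0.034 0.045] dryer [-0.078  0.205  0.045]
(182, 97) [0.541 0.042 0.028] dryer [0.05  0.231 0.028]
(196, 173) [0.446 0.058 0.028] dryer [-0.046  0.233  0.028]
```

View pics/rim2.png

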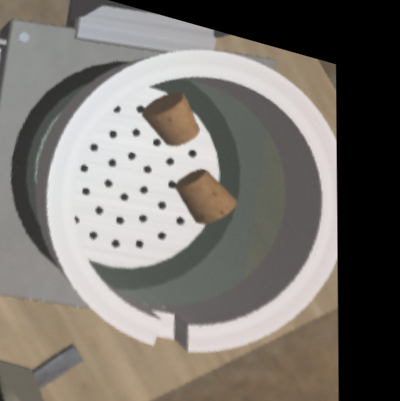

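The rim view again puts the notch at (172,347), bearing 170°; the drawer front and bar fit the given sizes. Moving over the cartridge and turning across its 44 mm side.

Emit:
{"api": "jog_arm", "payload": {
  "moves": [
    [[-2.2, -4.7, 0], 0, 6],
    [[-2.2, -4.7, 0], 0, 6],
    [[-2.2, -4.7, 0], 0, 6],
    [[-2.2, -4.7, 0], 0, 6],
    [[-2.1, -4.7, 0], 0, 6],
    [[0, 0, 0], -10.5, 6],
    [[0, 0, 0], -10.5, 6],
    [[0, 0, 0], -10.5, 6],
    [[0, 0, 0], -10.5, 6],
    [[0, 0, 0], -10.5, 6],
    [[0, 0, 0], -10.5, 6],
    [[0, 0, 0], -10.5, 6]
  ]
}}

```text
time_s: 16.05
tcp_pos: [0.3845, 0.237, 0.2193]
eef_rot: [180.0, 0.0, 58.1]
contact_force: [-0.4, -0.2, -0.3]
gripper_width: 0.0598
gripper_force: 0.0
```

Emit:
{"api": "jog_arm", "payload": {
  "moves": [
    [[0, 0, 3], -10.5, 6],
    [[0, 0, 3], -10.5, 6],
    [[0, 0, 3], -10.5, 6],
    [[0, 0, 0], -10.5, 6],
    [[0, 0, 0], -2, 6],
    [[0, 0, 0], 0, 6]
  ]
}}

```text
time_s: 16.8
tcp_pos: [0.3847, 0.2374, 0.1297]
eef_rot: [180.0, -0.0, 101.6]
contact_force: [0.4, -0.7, -0.1]
gripper_width: 0.0605
gripper_force: 0.0
```

```bash
python3 - <<'E'
from h import *
s=get_state();print(s['time_s'],s['tcp_pos'].round(4),s['eef_rot'].round(1),s['joints'].round(0))
p=cam('wrist');cv2.imwrite('pics/i.png',p['pixels'])
for r in regions_of(p,'cartridge')[:3]:
  b=cv2.minAreaRect(np.argwhere(r['pixels'])[:,::-1].astype(np.float32));B=ray(p,cv2.boxPoints(b),0.022);print(r['confidence'],B[:,:2].round(3).tolist(),B.mean(0).round(3),tool(s,B.mean(0)-s['tcp_pos']),[round(np.degrees(np.arctan2(*(B[i+1]-B[i])[1::-1])),1) for i in (0,1)])
E
```

```text
16.8 [0.3847 0.2374 0.1297] [180.   -0.  101.6] [ 57.   5. -34.   0. -51. 135.]
0.74 [[0.356, 0.267], [0.399, 0.276], [0.413, 0.214], [0.367, 0.205]] [0.384 0.24  0.022] [ 0.31 -0.04 10.77] [np.float64(11.7), np.float64(-77.0)]
0.71 [[0.395, 0.323], [0.474, 0.442], [0.603, 0.383], [0.533, 0.239]] [0.501 0.347 0.022] [ 8.37 13.62 10.78] [np.float64(56.1), np.float64(-24.4)]
```

View pics/i.png

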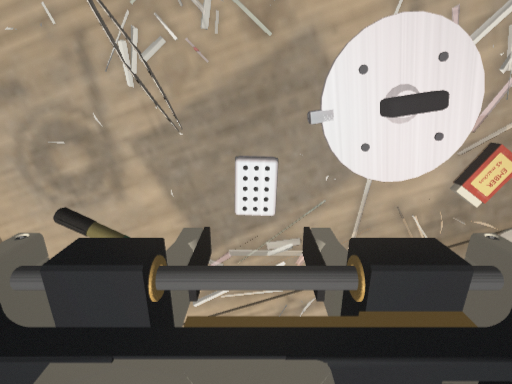

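The cartridge (257,186) is squarely aligned between the fingers; the lid with its key is at (320,117).

Emit:
{"api": "jog_arm", "payload": {
  "moves": [
    [[0.2, 0, 4], 0, 6],
    [[0, 0, 5], 0, 6],
    [[0, 0, 3.5], 0, 6],
    [[0, 0, 0], 0, 6],
    [[0, 0, 0], 0, 3.5],
    [[0, 0, 0], 0, 3.5],
    [[0, 0, 0], 0, 3.5],
    [[0, 0, -5], 0, 3.5],
    [[0, 0, -5], 0, 3.5],
    [[0, 0, 0], 10, 3.5],
    [[0, 0, 0], 9.5, 3.5],
    [[0, 0, 0], 0, 3.5]
  ],
  "newtons": 25
}}

```text
time_s: 18.4
tcp_pos: [0.384, 0.239, 0.1047]
eef_rot: [180.0, -0.0, 82.4]
contact_force: [0.6, -0.9, -1.6]
gripper_width: 0.0442
gripper_force: 24.9
```

```bash
python3 - <<'E'
from h import *
s=get_state();print(s['tcp_pos'].round(4),s['eef_rot'].round(1),s['gripper_width'],tool(s,np.array([.480,-.036,.1])-s['tcp_pos']))
E
```

```text
[0.384  0.239  0.1047] [180.   -0.   82.4] 0.044210430520624976 [-25.98  13.18   0.45]
```

Emit:
{"api": "jog_arm", "payload": {
  "moves": [
    [[-4.3, 2.2, 0], 0, 3.5],
    [[-4.3, 2.2, 0], 0, 3.5],
    [[-4.3, 2.2, 0], 0, 3.5],
    [[-4.3, 2.2, 0], 0, 3.5],
    [[-4.4, 2.2, 0], 0, 3.5],
    [[-4.4, 2.2, 0], 0, 3.5],
    [[0, 0, 0], 0, 3.5],
    [[0, 0, 3], 0, 3.5],
    [[0, 0, 0], 0, 3.5]
  ]
}}

```text
time_s: 19.52
tcp_pos: [0.4781, -0.0364, 0.0728]
eef_rot: [-179.8, 0.1, 82.4]
contact_force: [-0.7, -0.4, -1.4]
gripper_width: 0.044
gripper_force: 24.9
```

```bash
python3 - <<'E'
from h import *
s=get_state();print(s['tcp_pos'].round(4),s['eef_rot'].round(1),s['gripper_width'],s['contact_force'],tool(s,np.array([.480,-.036,.014])-s['tcp_pos']))
p=cam('wrist');cv2.imwrite('pics/j.png',p['pixels'])
E
```

```text
[ 0.4781 -0.0364  0.0728] [-1.798e+02  1.000e-01  8.240e+01] 0.04398783060451029 [-0.65300908 -0.38176284 -1.43221229] [0.07 0.2  5.88]
```

View pics/j.png

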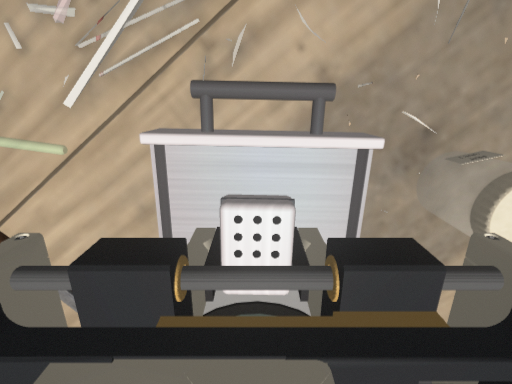

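The cartridge hangs over the middle of the tray (258,240), the drawer front at row 140 and the bar at row 90.

Emit:
{"api": "jog_arm", "payload": {
  "moves": [
    [[0.1, 0.1, 4], 0, 3.5],
    [[0, 0, 1.9], 0, 3.5],
    [[0, 0, 0], 0, 3.5],
    [[0, 0, 0], 0, 5.6],
    [[0, 0, 0], 0, 5.6],
    [[0, 0, -5], 0, 5.6],
    [[0, 0, -4], 0, 5.6],
    [[6, 0, 0], 0, 0],
    [[6, 0, 0], 0, 0],
    [[1.5, 0, 0], 0, 0],
    [[0, 0, 0], 0, 0],
    [[0, 0, 0], 0, 0]
  ]
}}

```text
time_s: 21.08
tcp_pos: [0.4989, 0.0976, 0.1055]
eef_rot: [-180.0, 0.0, 82.3]
contact_force: [0.4, -0.2, -0.1]
gripper_width: 0.0119
gripper_force: 0.0
```

```bash
python3 - <<'E'
from h import *
s=get_state();print(s['time_s'],s['tcp_pos'].round(4),s['eef_rot'].round(1),s['gripper_width'])
f=lambda X:R.from_euler('z',8,degrees=True).apply(X-np.array([.4592,-.1795,0])).round(3)
print('tcp dryer',f(s['tcp_pos']))
for n in ['side','wrist']:
  p=cam(n)
  cv2.imwrite(f'pics/k{n}.png',p['pixels'])
  for t,z in [('cartridge',.031),('drawer_pull',.03)]:
    for r in regions_of(p,t)[:3]: print(n,t,round(r['confidence'],2),r['pixel'],r['pixels'].sum(),f(ray(p,[r['pixel']],z)[0]))
E
```

```text
21.075 [0.4989 0.0976 0.1055] [-180.     0.    82.3] 0.011947272881152441
tcp dryer [0.001 0.28  0.105]
side cartridge 0.48 [259.5, 193.8] 60 [-0.016  0.167  0.031]
side drawer_pull 0.92 [260.9, 199.4] 846 [-0.026  0.193  0.03 ]
wrist cartridge 0.9 [253.1, 308.3] 332 [-0.001  0.159  0.031]
wrist drawer_pull 0.51 [252.4, 238.6] 167 [-0.001  0.241  0.03 ]
wrist drawer_pull 0.42 [257.4, 305.4] 380 [0.004 0.162 0.03 ]
```

Emit:
{"api": "jog_arm", "payload": {
  "moves": [
    [[0, 0, 5], 0, 0],
    [[0, 0, 3.4], 0, 0],
    [[0, 0, 0], 0, 0],
    [[-2.5, 0, 0], 0, 0],
    [[-1.5, 0, 0], 0, 0],
    [[-1.5, 0, 0], 0, 0],
    [[-1.5, 0, 0], 0, 0],
    [[-1.5, 0, 0], 0, 0],
    [[-1.5, 0, 0], 0, 0],
    [[-1.5, 0, 0], 0, 0],
    [[-1, 0, 0], 0, 0],
    [[0, 0, 0], 0, 0]
  ]
}}

```text
time_s: 22.88
tcp_pos: [0.482, -0.0264, 0.0211]
eef_rot: [-180.0, 0.0, 82.2]
contact_force: [0.1, 0.1, 0.6]
gripper_width: 0.0005
gripper_force: 0.0
```

Emit:
{"api": "jog_arm", "payload": {
  "moves": [
    [[-0.4, 0, 0], 0, 0],
    [[-0.4, 0, 0], 0, 0],
    [[-0.2, 0, 0], 0, 0],
    [[0, 0, 0], 0, 0]
  ]
}}

```text
time_s: 23.38
tcp_pos: [0.4813, -0.0347, 0.0213]
eef_rot: [180.0, -0.1, 82.3]
contact_force: [-1.6, 6.9, 0.0]
gripper_width: 0.0003
gripper_force: 3.2
```

Emit:
{"api": "jog_arm", "payload": {
  "moves": [
    [[-0.3, 0, 0], 0, 0],
    [[0, 0, 0], 0, 0]
  ]
}}

```text
time_s: 23.62
tcp_pos: [0.4814, -0.0352, 0.0213]
eef_rot: [179.9, -0.2, 82.3]
contact_force: [-6.2, 25.7, 1.7]
gripper_width: 0.0004
gripper_force: 12.3
```

Emit:
{"api": "jog_arm", "payload": {
  "moves": [
    [[4, 0, 0], 0, 4],
    [[4, 0, -4], 0, 4],
    [[2, 0, -6], 0, 5],
    [[0, 0, -6], 0, 5],
    [[0, 0, -4], 0, 5],
    [[0, 0, 0], 0, 5]
  ]
}}

```text
time_s: 24.38
tcp_pos: [0.4959, 0.0612, 0.2242]
eef_rot: [179.7, -0.2, 82.4]
contact_force: [-0.9, 0.0, -0.9]
gripper_width: 0.0491
gripper_force: 0.0
```

```bash
python3 - <<'E'
from h import *
s=get_state();print(s['time_s'],s['tcp_pos'].round(4),s['eef_rot'].round(1),s['joints'].round(0))
for n in ['top','side']:
  p=cam(n)
  r=regions_of(p,'lid')[0];cs=max(cv2.findContours(r['pixels'].astype(np.uint8),0,2)[0],key=cv2.contourArea)[:,0]
  (cx,cy),rr=cv2.minEnclosingCircle(ray(p,cs,.022)[:,:2].astype(np.float32));print(n,'lid',r['confidence'],cx,cy,rr)
  m=(cv2.cvtColor(p['pixels'],cv2.COLOR_BGR2GRAY)<60)&cv2.dilate(cv2.fillConvexPoly(np.zeros((384,512),np.uint8),cv2.convexHull(cs),1),np.ones((1,1))).astype(bool)
  n_,l,st,ce=cv2.connectedComponentsWithStats(m.astype(np.uint8));i=1+st[1:,4].argmax();a=np.argwhere(l==i)[:,::-1]
  W=ray(p,a,.052)[:,:2];c,sv,v=np.linalg.svd(W-W.mean(0));print('handle',W.mean(0),st[i],np.degrees(np.arctan2(v[0,1],v[0,0])))
  d=regions_of(p,'drawer_pull')[:1]
  for r in d: print(r['confidence'],r['pixel'])
E
```

```text
24.375 [0.4959 0.0612 0.2242] [179.7  -0.2  82.4] [ 30.   4. -21.   0. -64. 143.]
top lid 0.79 0.5082417726516724 0.35072803497314453 0.07294465601444244Traceback (most recent call last):
  File "<stdin>", line 8, in <module>
ValueError: attempt to get argmax of an empty sequence
```

Emit:
{"api": "jog_arm", "payload": {
  "moves": [
    [[5.1, -1.7, 0], 0, 7],
    [[5.1, -1.7, 0], 0, 7],
    [[5.1, -1.7, 0], 0, 7],
    [[5.1, -1.7, 0], 0, 7],
    [[5.1, -1.6, 0], 0, 7],
    [[0, 0, 0], 10.4, 7],
    [[0, 0, 0], 10.4, 7],
    [[0, 0, 0], 10.4, 7],
    [[0, 0, 0], 10.4, 7],
    [[0, 0, 0], 10.4, 7],
    [[0, 0, 0], 10.4, 7],
    [[0, 0, 0], 0, 7]
  ]
}}

```text
time_s: 25.98
tcp_pos: [0.4446, 0.3238, 0.2189]
eef_rot: [179.9, 0.1, 20.0]
contact_force: [-0.6, 0.1, -0.4]
gripper_width: 0.0702
gripper_force: 0.0
```

```bash
python3 - <<'E'
from h import *
s=get_state();print(s['time_s'],s['tcp_pos'].round(4),s['eef_rot'].round(1))
p=cam('wrist')
X,Y=np.meshgrid(np.arange(.38,.6,.0005),np.arange(.45,.24,-.0005),indexing='ij')
for z in (.022,.052):
  uv=proj(p,np.c_[X.ravel(),Y.ravel(),0*X.ravel()+z]).reshape(X.shape+(2,)).astype(np.float32)
  w=cv2.flip(cv2.remap(p['pixels'],uv[...,0],uv[...,1],cv2.INTER_LINEAR),0);cv2.imwrite(f'pics/lid{int(z*1000)}.png',w)
a=np.hstack([cv2.resize(cv2.imread('pics/lid22.png'),None,fx=.9,fy=.9),cv2.resize(cv2.imread('pics/lid52.png'),None,fx=.9,fy=.9)]);print(a.shape);cv2.imwrite('pics/l.png',a)
E
```

```text
25.975 [0.4446 0.3238 0.2189] [1.799e+02 1.000e-01 2.000e+01]
(396, 758, 3)
```

View pics/l.png

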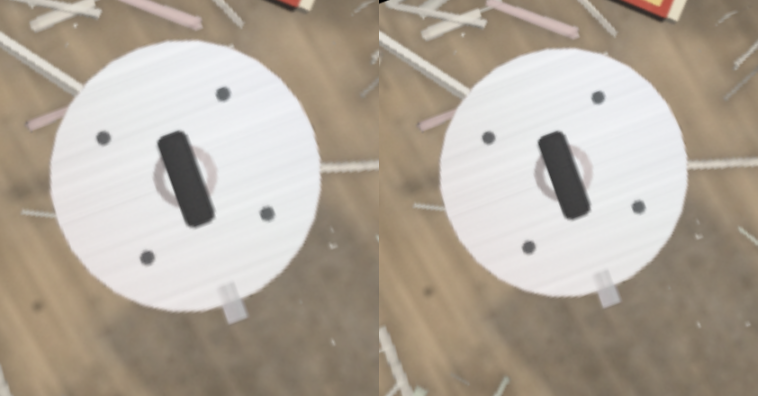

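The rectified lid views put the lid centre at (186,176), i.e. world (0.5017,0.347). The handle runs along lid yaw 19–20° with the key at lower right, so tool yaw 20 already fits.

Emit:
{"api": "jog_arm", "payload": {
  "moves": [
    [[6.1, -0.2, 0], 0, 5],
    [[0, 0, 6], 0, 5],
    [[0, 0, 6], 0, 5],
    [[0, 0, 5], 0, 5],
    [[0, 0, 2.0], 0, 5],
    [[0, 0, 0], 0, 5],
    [[0, 0, 0], 0, 5]
  ]
}}

```text
time_s: 26.9
tcp_pos: [0.5022, 0.3476, 0.0314]
eef_rot: [-180.0, -0.1, 20.0]
contact_force: [0.1, 1.7, 1.1]
gripper_width: 0.0501
gripper_force: 0.0
```

Emit:
{"api": "jog_arm", "payload": {
  "moves": [
    [[0, 0, 0], 0, 1],
    [[0, 0, 0], 0, 1],
    [[0, 0, 0], 0, 1],
    [[0, 0, 0], 0, 1],
    [[0, 0, 0], 0, 1],
    [[0, 0, -0.5], 0, 1],
    [[0, 0, -0.5], 0, 1],
    [[0, 0, 0], 0, 1]
  ],
  "newtons": 45
}}

```text
time_s: 27.9
tcp_pos: [0.5017, 0.3471, 0.0408]
eef_rot: [-180.0, -0.0, 19.9]
contact_force: [-0.8, 0.2, -4.5]
gripper_width: 0.0159
gripper_force: 45.0
```

Emit:
{"api": "jog_arm", "payload": {
  "moves": [
    [[0, 0, -5], 0, 1],
    [[0, 0, -5], 0, 1],
    [[0, 0, -5], 0, 1],
    [[0, 0, -3], 0, 1],
    [[-1.4, 3, 0], 0, 1],
    [[-2, 4.4, 0], 0, 1],
    [[-2.4, 5.3, 0], 0, 1],
    [[-2.4, 5.3, 0], 0, 1],
    [[-2.4, 5.3, 0], 0, 1],
    [[-2.4, 5.3, 0], 0, 1],
    [[-2.4, 5.3, 0], 0, 1],
    [[-2.2, 4.8, 0], 0, 1]
  ]
}}

```text
time_s: 29.4
tcp_pos: [0.4671, -0.0785, 0.2206]
eef_rot: [-180.0, -0.0, 19.9]
contact_force: [0.9, -0.4, -3.9]
gripper_width: 0.0156
gripper_force: 45.0
```

Emit:
{"api": "jog_arm", "payload": {
  "moves": [
    [[-2.2, 4.8, 0], 0, 1],
    [[-1.4, 3, 0], 0, 1],
    [[-0.8, 1.7, 0], 0, 1],
    [[0, 0, 0], 10, 1],
    [[0, 0, 0], 10, 1],
    [[0, 0, 0], 10, 1],
    [[0, 0, 0], 0, 1],
    [[0, 0, 0], 0, 1]
  ]
}}

```text
time_s: 30.4
tcp_pos: [0.4588, -0.1809, 0.2205]
eef_rot: [-180.0, 0.0, -9.9]
contact_force: [-0.3, 0.6, -4.6]
gripper_width: 0.0154
gripper_force: 45.0
```

```bash
python3 - <<'E'
from h import *
s=get_state();print(s['time_s'],s['tcp_pos'].round(4),s['eef_rot'].round(2),s['gripper_width'],tool(s,np.array([.4592,-.1795,.17])-s['tcp_pos']))
for n in ['wrist','top','side']:
  p=cam(n);cv2.imwrite(f'pics/m{n}.png',p['pixels'])
E
```

```text
30.4 [ 0.4588 -0.1809  0.2205] [-1.7999e+02  1.0000e-02 -9.8700e+00] 0.015408950987081671 [ 0.02 -0.15  5.05]
```

View pics/mwrist.png

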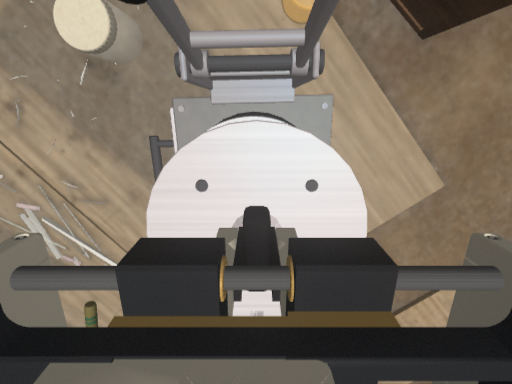

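Held lid centred in the view; the handle at (256,245) points along the tool x axis, clamp and white jar clear. I'll refine the lid-in-hand offset and the jar centre by fitting circles to the saved pictures.

```bash
cat > fit.py <<'E'
from h import *
from scipy.optimize import least_squares
he=np.array(cam('wrist')['hand_eye']);K=np.array(cam('wrist')['mtx'])
def edge(img,tcp,yaw,z,c,r,angs,pol=-1):
    q=dict(mtx=K,W=T_tool(dict(eef_rot=[180,0,yaw],tcp_pos=tcp))@he)
    g=cv2.GaussianBlur(cv2.cvtColor(cv2.imread(img),cv2.COLOR_BGR2GRAY),(0,0),.8).astype(np.float32)
    rs=np.arange(r-.008,r+.008,.0003);P=[]
    for a in np.radians(angs):
        X=np.c_[c[0]+rs*np.cos(a),c[1]+rs*np.sin(a),0*rs+z];uv=proj(q,X).astype(np.float32)
        v=cv2.remap(g,uv[:,:1],uv[:,1:],cv2.INTER_LINEAR)[:,0];d=pol*np.gradient(v)
        i=d.argmax()
        if d[i]>2: P.append(X[i,:2])
    P=np.array(P)
    f=least_squares(lambda t:np.hypot(*(P-t[:2]).T)-t[2],[*c,r],loss='soft_l1',f_scale=.0007)
    f2=least_squares(lambda t:np.hypot(*(P-t).T)-r,c,loss='soft_l1',f_scale=.0007)
    print(img,z,len(P),f.x.round(4),'fixed r',f2.x.round(4),'rms',np.median(abs(f.fun)).round(5));return q
q=edge('pics/hwrist.png',[.4258,-.0183,.2196],-15.65,.14,(.4592,-.1795),.0755,range(0,360,4))
edge('pics/hwrist.png',[.4258,-.0183,.2196],-15.65,.14,(.4592,-.1795),.062,range(0,360,4))
edge('pics/fwrist.png',[.4309,-.0195,.2151],-15.65,.14,(.4592,-.1795),.0755,range(0,360,4))
edge('pics/fwrist.png',[.4309,-.0195,.2151],-15.65,.14,(.4592,-.1795),.062,range(0,360,4))
edge('pics/mwrist.png',[.4588,-.1809,.2205],-9.87,.211,(.4588,-.1809),.076,range(-80,70,3))
# notch: rim brightness over bearing
c=np.array([.4592,-.1795])
for im,t in (('pics/hwrist.png',[.4258,-.0183,.2196]),('pics/fwrist.png',[.4309,-.0195,.2151])):
    qq=dict(mtx=K,W=T_tool(dict(eef_rot=[180,0,-15.65],tcp_pos=t))@he);g=cv2.cvtColor(cv2.imread(im),cv2.COLOR_BGR2GRAY)
    for r in (.066,.072):
        b=np.arange(155,186);X=np.c_[c[0]+r*np.cos(np.radians(b)),c[1]+r*np.sin(np.radians(b)),0*b+.14];uv=proj(qq,X).astype(np.float32)
        print(r,list(zip(b.tolist(),cv2.remap(g,uv[:,:1],uv[:,1:],cv2.INTER_LINEAR)[:,0].tolist())))
E
python3 fit.py
```

```text
pics/hwrist.png 0.14 89 [ 0.4599 -0.1776  0.0756] fixed r [ 0.4599 -0.1776] rms 0.00018
pics/hwrist.png 0.14 27 [ 0.459  -0.1846  0.0636] fixed r [ 0.459  -0.1855] rms 0.00145
pics/fwrist.png 0.14 83 [ 0.46   -0.1779  0.0757] fixed r [ 0.46   -0.1778] rms 0.00018
pics/fwrist.png 0.14 30 [ 0.4577 -0.1843  0.0618] fixed r [ 0.4579 -0.1842] rms 0.00237
pics/mwrist.png 0.211 50 [ 0.4616 -0.1817  0.0742] fixed r [ 0.4589 -0.1814] rms 0.00058
0.066 [(155, 224), (156, 225), (157, 223), (158, 224), (159, 223), (160, 223), (161, 224), (162, 224), (163, 224), (164, 224), (165, 224), (166, 224), (167, 222), (168, 184), (169, 104), (170, 93), (171, 93), (172, 94), (173, 93), (174, 128), (175, 205), (176, 222), (177, 222), (178, 222), (179, 222), (180, 222), (181, 222), (182, 221), (183, 221), (184, 221), (185, 221)]
0.072 [(155, 218), (156, 217), (157, 218), (158, 218), (159, 217), (160, 218), (161, 213), (162, 165), (163, 148), (164, 151), (165, 151), (166, 150), (167, 151), (168, 149), (169, 145), (170, 143), (171, 131), (172, 110), (173, 96), (174, 99), (175, 172), (176, 217), (177, 216), (178, 216), (179, 217), (180, 216), (181, 216), (182, 216), (183, 217), (184, 217), (185, 217)]
0.066 [(155, 229), (156, 229), (157, 228), (158, 229), (159, 228), (160, 228), (161, 228), (162, 227), (163, 228), (164, 228), (165, 229), (166, 228), (167, 228), (168, 205), (169, 108), (170, 96), (171, 96), (172, 96), (173, 97), (174, 125), (175, 202), (176, 226), (177, 226), (178, 226), (179, 225), (180, 226), (181, 226), (182, 225), (183, 225), (184, 225), (185, 225)]
0.072 [(155, 223), (156, 223), (157, 223), (158, 223), (159, 223), (160, 223), (161, 220), (162, 184), (163, 152), (164, 152), (165, 154), (166, 155), (167, 156), (168, 155), (169, 153), (170, 151), (171, 141), (172, 121), (173, 104), (174, 98), (175, 174), (176, 222), (177, 222), (178, 222), (179, 222), (180, 222), (181, 222), (182, 222), (183, 222), (184, 223), (185, 222)]
```

Emit:
{"api": "jog_arm", "payload": {
  "moves": [
    [[0.1, -0.3, 3], 0.2, 1],
    [[0, 0, 1], 0, 1],
    [[0, 0, 0.5], 0, 1],
    [[0, 0, 0.5], 0, 1],
    [[0, 0, 0.3], 0, 1],
    [[0, 0, 0], 0, 1]
  ]
}}

```text
time_s: 31.4
tcp_pos: [0.4606, -0.1783, 0.1677]
eef_rot: [-180.0, -0.0, -10.3]
contact_force: [0.9, -1.0, -4.3]
gripper_width: 0.016
gripper_force: 45.0
```

Emit:
{"api": "jog_arm", "payload": {
  "moves": [
    [[0, 0, 0.3], 0, 1],
    [[0, 0, 0.2], 0, 1],
    [[0, 0, 0.2], 0, 1],
    [[0, 0, 0], 0, 1]
  ]
}}

```text
time_s: 31.9
tcp_pos: [0.4604, -0.1782, 0.1604]
eef_rot: [180.0, 0.0, -10.3]
contact_force: [0.1, -0.7, -5.3]
gripper_width: 0.0158
gripper_force: 45.0
```

Emit:
{"api": "jog_arm", "payload": {
  "moves": [
    [[0, 0, 0.3], 0, 1],
    [[0, 0, 0.2], 0, 1],
    [[0, 0, 0], 0, 1]
  ]
}}

```text
time_s: 32.28
tcp_pos: [0.4604, -0.1782, 0.1554]
eef_rot: [180.0, 0.0, -10.3]
contact_force: [0.4, 0.2, -4.3]
gripper_width: 0.0157
gripper_force: 45.0
```

Emit:
{"api": "jog_arm", "payload": {
  "moves": [
    [[0, 0, 0.1], 0, 1],
    [[0, 0, 0.1], 0, 1],
    [[0, 0, 0], 0, 1]
  ]
}}

```text
time_s: 32.65
tcp_pos: [0.4607, -0.1783, 0.1549]
eef_rot: [180.0, -0.0, -10.3]
contact_force: [-6.1, 2.9, 7.9]
gripper_width: 0.0155
gripper_force: 45.0
```

Emit:
{"api": "jog_arm", "payload": {
  "moves": [
    [[0, 0, 0], 0, 4],
    [[0, 0, 0], 0, 4],
    [[0, 0, 0], 0, 4],
    [[0, 0, -4], 0, 4],
    [[0, 0, -6], 0, 4],
    [[-4, 0, -6], 0, 4],
    [[-5, 0, -4], 0, 4],
    [[0, 0, 0], 0, 4],
    [[0, 0, 0], 0, 4]
  ]
}}

```text
time_s: 33.78
tcp_pos: [0.3783, -0.1632, 0.3446]
eef_rot: [-180.0, -0.0, -10.3]
contact_force: [-0.4, 0.1, 0.0]
gripper_width: 0.0401
gripper_force: 0.0
```

```bash
python3 - <<'E'
from h import *
s=get_state();print(s['time_s'],s['tcp_pos'].round(4),s['eef_rot'].round(1),s['joints'].round(0))
p=cam('wrist');cv2.imwrite('pics/n.png',p['pixels']);t=cam('top');q=cam('side')
cv2.imwrite('pics/nside.png',q['pixels'])
d=lambda x,y,z:np.array([.4599,-.1777,0])+R.from_euler('z',-8,degrees=True).apply([x,y,z])
for n,c in (('wrist',p),('top',t),('side',q)):
  for r in regions_of(c,'clamp_grip')[:2]:
    print(n,r['confidence'],r['pixel'],r['pixels'].sum())
  for a in (1.62,1.7,1.75): print(a,proj(c,d(.114-.176*np.cos(a),0,.161+.176*np.sin(a))).round(0),d(.114-.176*np.cos(a),0,.161+.176*np.sin(a)).round(3))
import numpy as np
a=np.hstack([p['pixels'][:, :],cv2.resize(q['pixels'][90:260,150:377],(512,384))]);cv2.imwrite('pics/o.png',cv2.resize(a,(800,300)))
E
```

```text
33.775 [ 0.3783 -0.1632  0.3446] [-180.    -0.   -10.3] [  4.  -9. -18.  -0. -81.  75.]
wrist 0.89 [251.2, 0.0] 402
1.62 [[ 244. -177.]] [ 0.581 -0.195  0.337]
1.7 [[ 243. -218.]] [ 0.595 -0.197  0.336]
1.75 [[ 242. -243.]] [ 0.604 -0.198  0.334]
top 0.73 [363.3, 163.7] 655
1.62 [[369. 153.]] [ 0.581 -0.195  0.337]
1.7 [[370. 148.]] [ 0.595 -0.197  0.336]
1.75 [[370. 144.]] [ 0.604 -0.198  0.334]
side 0.95 [229.7, 114.8] 317
1.62 [[228.  83.]] [ 0.581 -0.195  0.337]
1.7 [[223.  83.]] [ 0.595 -0.197  0.336]
1.75 [[221.  83.]] [ 0.604 -0.198  0.334]
```

View pics/o.png

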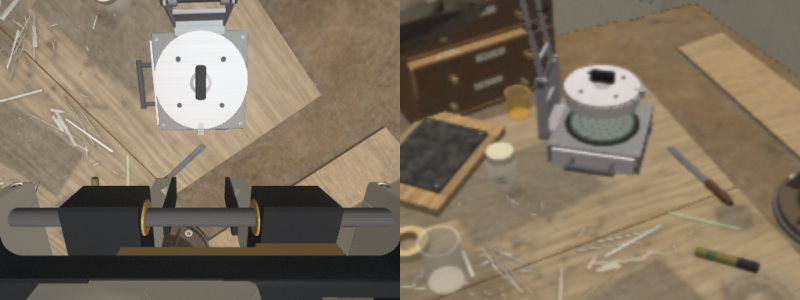

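Left: the lid sits flush with its key at (200,128) toward the front, and the drawer bar lies tight at the foot. Right: the side view agrees, with the clamp still upright. Now to locate the grip bar and check the cabinet behind it.

```bash
python3 - <<'E'
from h import *
t=cam('top');q=cam('side')
print('bar',ray(t,[(372,145)],.335).round(3))
g=cv2.cvtColor(t['pixels'],cv2.COLOR_BGR2GRAY);d=lambda x,y,z:np.array([.4599,-.1777,0])+R.from_euler('z',-8,degrees=True).apply([x,y,z])
for a in np.arange(1.6,1.82,.02):
  X=np.array([d(.114-.176*np.cos(a),y,.161+.176*np.sin(a)) for y in np.linspace(-.026,.026,15)]);uv=proj(t,X).astype(np.float32)
  X2=X;v=proj(q,X).astype(np.float32);gs=cv2.cvtColor(q['pixels'],cv2.COLOR_BGR2GRAY)
  print(round(a,2),cv2.remap(g,uv[:,:1],uv[:,1:],1).mean().round(),cv2.remap(gs,v[:,:1],v[:,1:],1).mean().round(),uv[7].round(1),X[7].round(3))
b=ray(q,[(229,138)],0)[0];print('cab corner',b.round(3),[ (z,proj(q,b+[0,0,z]).round(0).tolist()) for z in (.1,.15,.2,.25,.3)])
for z in (0,.15,.2,.25): print('cab top corner',z,ray(t,[(397,166),(366,97)],z).round(3).tolist(),'side',ray(q,[(237,98)],z).round(3).tolist())
E
```

```text
bar [[ 0.602 -0.202  0.335]]
1.6 144.0 68.0 [368.9 154.9] [ 0.578 -0.194  0.337]
1.62 147.0 74.0 [369.1 153.4] [ 0.581 -0.195  0.337]
1.64 148.0 74.0 [369.3 152. ] [ 0.585 -0.195  0.337]
1.66 149.0 68.0 [369.5 150.6] [ 0.588 -0.196  0.336]
1.68 143.0 57.0 [369.7 149.2] [ 0.592 -0.196  0.336]
1.7 112.0 41.0 [369.8 147.9] [ 0.595 -0.197  0.336]
1.72 69.0 37.0 [370.  146.5] [ 0.599 -0.197  0.335]
1.74 57.0 43.0 [370.1 145.1] [ 0.602 -0.198  0.334]
1.76 60.0 49.0 [370.2 143.8] [ 0.606 -0.198  0.334]
1.78 81.0 53.0 [370.3 142.5] [ 0.609 -0.199  0.333]
1.8 113.0 55.0 [370.5 141.2] [ 0.612 -0.199  0.332]
cab corner [ 0.618 -0.397  0.   ] [(0.1, [[228.0, 117.0]]), (0.15, [[227.0, 106.0]]), (0.2, [[226.0, 94.0]]), (0.25, [[226.0, 82.0]]), (0.3, [[225.0, 69.0]])]
cab top corner 0 [[0.603, -0.383, 0.0], [0.832, -0.281, 0.0]] side [[0.624, -0.767, 0.0]]
cab top corner 0.15 [[0.581, -0.329, 0.15], [0.782, -0.239, 0.15]] side [[0.587, -0.466, 0.15]]
cab top corner 0.2 [[0.573, -0.311, 0.2], [0.766, -0.225, 0.2]] side [[0.574, -0.365, 0.2]]
cab top corner 0.25 [[0.566, -0.293, 0.25], [0.749, -0.211, 0.25]] side [[0.562, -0.265, 0.25]]
```

Emit:
{"api": "jog_arm", "payload": {
  "moves": [
    [[0, 0, -5.5], 0, 5],
    [[5, -0.1, 0], 0, 5],
    [[5, -0.1, 0], 0, 5],
    [[5, -0.1, 0], 0, 5],
    [[5, -0.1, 0], 0, 5],
    [[2.7, -0.1, 0], 0, 5],
    [[0, 0, 0], 10.5, 5],
    [[0, 0, 0], 10.5, 5],
    [[0, 0, 0], 10.5, 5],
    [[0, 0, 0], 10.5, 5],
    [[0, 0, 0], 10.5, 5],
    [[0, 0, 0], 10.5, 5]
  ],
  "newtons": 15
}}

```text
time_s: 35.67
tcp_pos: [0.6029, -0.199, 0.3989]
eef_rot: [179.9, 0.0, -73.6]
contact_force: [0.2, -0.9, 0.4]
gripper_width: 0.0504
gripper_force: 0.0
```

Emit:
{"api": "jog_arm", "payload": {
  "moves": [
    [[0, 0, 0], 10.5, 5],
    [[0, 0, 0], 10.5, 5],
    [[0, 0, 0], 3.7, 5],
    [[0, 0, 0], 0, 5],
    [[0, 0, 0], 0, 5]
  ]
}}

```text
time_s: 36.3
tcp_pos: [0.6028, -0.1989, 0.3993]
eef_rot: [180.0, -0.0, -97.9]
contact_force: [-0.1, 0.4, -0.2]
gripper_width: 0.0501
gripper_force: 0.0
```

```bash
python3 - <<'E'
from h import *
s=get_state();print(s['time_s'],s['tcp_pos'].round(4),s['eef_rot'].round(1),s['joints'].round(0))
p=cam('wrist');g=cv2.cvtColor(p['pixels'],cv2.COLOR_BGR2GRAY)
for r in regions_of(p,'clamp_grip')[:3]: print(r['confidence'],r['pixel'],r['pixels'].sum())
d=lambda x,y,z:np.array([.4599,-.1777,0])+R.from_euler('z',-8,degrees=True).apply([x,y,z])
for a in np.arange(1.62,1.84,.02):
  X=np.array([d(.114-.176*np.cos(a),y,.161+.176*np.sin(a)) for y in np.linspace(-.03,.03,13)]);uv=proj(p,X).astype(np.float32)
  print(round(a,2),cv2.remap(g,uv[:,:1],uv[:,1:],1)[:,0].tolist(),uv[6].round(),tool(s,X[6]-s['tcp_pos']))
E
```

```text
36.3 [ 0.6028 -0.1989  0.3993] [180.   -0.  -97.9] [ -1.  14.  13.   0. -89.  -7.]
0.56 [265.0, 190.3] 2462
0.24 [288.3, 163.7] 6752
1.62 [209, 172, 155, 129, 186, 152, 145, 150, 149, 144, 143, 143, 142] [283. 208.] [-0.12  2.17  6.25]
1.64 [105, 99, 182, 116, 135, 143, 152, 57, 60, 138, 141, 140, 137] [279. 208.] [-0.12  1.82  6.27]
1.66 [206, 204, 204, 202, 115, 115, 130, 55, 58, 140, 143, 133, 140] [275. 207.] [-0.12  1.47  6.3 ]
1.68 [128, 150, 140, 158, 115, 114, 115, 90, 97, 144, 139, 142, 141] [271. 207.] [-0.12  1.12  6.33]
1.7 [151, 123, 143, 145, 156, 122, 116, 97, 117, 119, 118, 117, 144] [267. 207.] [-0.12  0.77  6.38]
1.72 [53, 53, 52, 50, 51, 49, 49, 48, 48, 49, 48, 47, 67] [263. 207.] [-0.12  0.42  6.42]
1.74 [54, 53, 54, 53, 53, 54, 53, 53, 52, 51, 51, 52, 52] [259. 207.] [-0.12  0.07  6.48]
1.76 [53, 53, 54, 52, 53, 53, 52, 52, 52, 51, 52, 52, 52] [255. 206.] [-0.12 -0.27  6.54]
1.78 [66, 53, 53, 53, 52, 53, 52, 51, 49, 49, 50, 50, 72] [251. 206.] [-0.11 -0.62  6.61]
1.8 [175, 153, 153, 145, 156, 153, 144, 161, 181, 151, 243, 242, 242] [247. 206.] [-0.11 -0.96  6.69]
1.82 [183, 167, 154, 147, 144, 156, 152, 165, 185, 157, 243, 243, 242] [243. 206.] [-0.11 -1.3   6.77]
```

Emit:
{"api": "jog_arm", "payload": {
  "moves": [
    [[0, -0.1, 4], 0, 5],
    [[0, 0, 3.6], 0, 5],
    [[0, 0, 0], 0, 5],
    [[0, 0, 0], 0, 1],
    [[0, 0, 0], 0, 1],
    [[0, 0, 0], 0, 1],
    [[0, 0, 0], 0, 1]
  ]
}}

```text
time_s: 37.28
tcp_pos: [0.6036, -0.1991, 0.3242]
eef_rot: [-180.0, 0.0, -98.0]
contact_force: [-0.6, 0.0, -0.0]
gripper_width: 0.0158
gripper_force: 0.7
```

```bash
python3 -c "
import numpy as np
a=np.linspace(1.75,0,20);x=-17.6*np.cos(a);z=17.6*np.sin(a)
print([( round(-u,1),round(-v,1)) for u,v in zip(np.diff(np.round(x,1)),np.diff(np.round(z,1)))])"
```

```text
[(np.float64(1.6), np.float64(-0.2)), (np.float64(1.6), np.float64(-0.1)), (np.float64(1.6), np.float64(0.1)), (np.float64(1.6), np.float64(0.2)), (np.float64(1.6), np.float64(0.4)), (np.float64(1.5), np.float64(0.5)), (np.float64(1.5), np.float64(0.7)), (np.float64(1.4), np.float64(0.8)), (np.float64(1.3), np.float64(0.9)), (np.float64(1.3), np.float64(1.0)), (np.float64(1.1), np.float64(1.2)), (np.float64(1.1), np.float64(1.2)), (np.float64(0.9), np.float64(1.4)), (np.float64(0.8), np.float64(1.4)), (np.float64(0.6), np.float64(1.5)), (np.float64(0.5), np.float64(1.5)), (np.float64(0.4), np.float64(1.6)), (np.float64(0.2), np.float64(1.6)), (np.float64(0.1), np.float64(1.6))]
```

Emit:
{"api": "jog_arm", "payload": {
  "moves": [
    [[0, 0, 0], 0, 1],
    [[0, 1.6, -0.2], 0, 1],
    [[0, 1.6, -0.1], 0, 1],
    [[0, 1.6, 0.1], 0, 1],
    [[0, 1.6, 0.2], 0, 1],
    [[0, 1.6, 0.4], 0, 1],
    [[0, 1.5, 0.5], 0, 1],
    [[0, 1.5, 0.7], 0, 1],
    [[0, 0, 0], 0, 1]
  ]
}}

```text
time_s: 38.4
tcp_pos: [0.4922, -0.183, 0.3068]
eef_rot: [179.8, 0.1, -98.0]
contact_force: [-2.1, 5.7, 0.9]
gripper_width: 0.0134
gripper_force: 15.0
```

Emit:
{"api": "jog_arm", "payload": {
  "moves": [
    [[0, 1.4, 0.8], 0, 1],
    [[0, 1.3, 0.9], 0, 1],
    [[0, 1.3, 1.0], 0, 1],
    [[0, 1.1, 1.2], 0, 1],
    [[0, 1.1, 1.2], 0, 1],
    [[0, 0.9, 1.4], 0, 1],
    [[0, 0.8, 1.4], 0, 1],
    [[0, 0, 0], 0, 1]
  ]
}}

```text
time_s: 39.4
tcp_pos: [0.4155, -0.1723, 0.2275]
eef_rot: [179.9, 0.0, -98.0]
contact_force: [2.4, 5.6, -3.2]
gripper_width: 0.0132
gripper_force: 15.0
```

Emit:
{"api": "jog_arm", "payload": {
  "moves": [
    [[0, 0.6, 1.5], 0, 1],
    [[0, 0.5, 1.5], 0, 1],
    [[0, 0.4, 1.6], 0, 1],
    [[0, 0.2, 1.6], 0, 1],
    [[0, 0.1, 0.8], 0, 1],
    [[0, 0, 0.4], 0, 1],
    [[0, 0, 0], 0, 1]
  ]
}}

```text
time_s: 40.28
tcp_pos: [0.3972, -0.1698, 0.1537]
eef_rot: [179.8, 0.0, -98.0]
contact_force: [0.5, 5.8, -1.1]
gripper_width: 0.0133
gripper_force: 15.0
```

Emit:
{"api": "jog_arm", "payload": {
  "moves": [
    [[0, 0, 0.2], 0, 1],
    [[0, 0, 0.2], 0, 1],
    [[0, 0, 0], 0, 1]
  ]
}}

```text
time_s: 40.65
tcp_pos: [0.3971, -0.1698, 0.1499]
eef_rot: [179.8, 0.0, -98.0]
contact_force: [-0.4, 6.6, -1.5]
gripper_width: 0.0135
gripper_force: 15.0
```

Emit:
{"api": "jog_arm", "payload": {
  "moves": [
    [[0, 0, 0], 0, 4],
    [[0, 0, 0], 0, 4],
    [[0, 0, 0], 0, 4],
    [[0, 0, -4.5], 0, 4],
    [[0, 0, 0], 0, 0],
    [[0, 0, 0], 0, 0],
    [[0, 0, 0], 0, 0],
    [[0, 0, 2], 0, 0],
    [[0, 0, 0.4], 0, 0],
    [[0, 0, 0], 0, 0]
  ]
}}

```text
time_s: 41.9
tcp_pos: [0.3984, -0.1704, 0.1714]
eef_rot: [179.9, -0.0, -98.0]
contact_force: [1.2, -0.9, 0.6]
gripper_width: 0.0004
gripper_force: 0.0
```

Emit:
{"api": "jog_arm", "payload": {
  "moves": [
    [[0, 0, 0.2], 0, 0],
    [[0, 0, 0.2], 0, 0],
    [[0, 0, 0], 0, 0]
  ]
}}

```text
time_s: 42.28
tcp_pos: [0.399, -0.1704, 0.1682]
eef_rot: [-179.9, -0.0, -98.0]
contact_force: [-1.0, 0.9, 3.1]
gripper_width: 0.0007
gripper_force: 1.7
```

Emit:
{"api": "jog_arm", "payload": {
  "moves": [
    [[0, 0, 0.2], 0, 0],
    [[0, 0, 0], 0, 0]
  ]
}}

```text
time_s: 42.52
tcp_pos: [0.3991, -0.1705, 0.1677]
eef_rot: [-179.9, -0.0, -97.9]
contact_force: [-7.0, 4.8, 21.7]
gripper_width: 0.0004
gripper_force: 10.7
```

Emit:
{"api": "jog_arm", "payload": {
  "moves": [
    [[0, 0, -4], 0, 2],
    [[0, 0, -6], 0, 2],
    [[0, 0, -6], 0, 2],
    [[0, 4, 0], 0, 2],
    [[0, 0, 0], 0, 2],
    [[0, 0, 0], 0, 2]
  ]
}}

```text
time_s: 43.28
tcp_pos: [0.359, -0.1647, 0.3256]
eef_rot: [-180.0, 0.0, -98.0]
contact_force: [-0.3, -0.2, 0.2]
gripper_width: 0.0196
gripper_force: 0.0
```

```bash
python3 - <<'E'
from h import *
s=get_state();print(s['time_s'],s['tcp_pos'].round(4),s['contact_force'].round(1))
d=lambda x,y,z:np.array([.4599,-.1777,0])+R.from_euler('z',-8,degrees=True).apply([x,y,z])
for n in ('top','side','wrist'):
  p=cam(n)
  for t,z in (('stopper_a',.02),('cartridge',.02),('clamp_grip',.161),('drawer_pull',.028),('lid',.146)):
    for r in regions_of(p,t)[:3]:
      v=R.from_euler('z',8,degrees=True).apply(ray(p,[r['pixel']],z)[0]-[.4599,-.1777,0])
      print(n,t,round(r['confidence'],2),np.round(r['pixel']),r['pixels'].sum(),'dryer',v.round(3))
E
```

```text
43.275 [ 0.359  -0.1647  0.3256] [-0.3 -0.2  0.2]
top clamp_grip 0.63 [344. 180.] 611 dryer [0.073 0.013 0.161]
top drawer_pull 0.91 [299. 198.] 226 dryer [0.011 0.12  0.028]
top lid 0.75 [338. 205.] 1375 dryer [0.002 0.016 0.146]
side clamp_grip 0.75 [255. 135.] 475 dryer [0.031 0.012 0.161]
side drawer_pull 0.96 [258. 180.] 506 dryer [0.003 0.09  0.028]
side drawer_pull 0.57 [248. 169.] 2000 dryer [0.051 0.037 0.028]
side lid 0.6 [260. 140.] 695 dryer [0.011 0.017 0.146]
wrist clamp_grip 0.59 [122. 175.] 3660 dryer [ 0.065 -0.003  0.161]
wrist clamp_grip 0.53 [210. 226.] 278 dryer [-0.04   0.066  0.161]
wrist drawer_pull 0.63 [212. 227.] 222 dryer [-0.018  0.129  0.028]
wrist drawer_pull 0.51 [180. 172.] 8854 dryer [0.032 0.024 0.028]
wrist lid 0.7 [178. 172.] 8559 dryer [ 0.001 -0.003  0.146]
```

```bash
python3 -c "
from plant import close_job
print(close_job())"
```

```text
the job is handed in; nothing more can be done
None
```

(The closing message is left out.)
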